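# Lock the control unit's top plate with the T-key

### The job

Clear the amber jar off the grey control unit and stand it in the white tray. Then take the T-key from its sloped rest, stand it upright on one of the unit's two captive screws and let go of it, so that you can take it afresh by its crossbar; with the key turn both screws, one after the other, clockwise until they are fully home. Leave the key standing upright on the screw turned last, and do not tip the jar or knock the small things around about.

Things in the scene. Friction and masses are not known exactly. Their poses are not given: they have to be found in the camera images.
- unit: Fixed low grey control unit with an aluminium top, 220 (its x) by 260 (its y) by 70 mm high, turned 0 to 0.45 rad; origin under its centre. Two round wells 36 mm across, 14 mm deep, open in its top at x = -20, y = +70 (left) and -70 mm (right), a captive screw in each. Knobs on its front (-x) are only for show
- screw_left_seat (a point): centre of the left well's floor, 56 mm above the bench, on the screw's axis; turns with the screw. The screw head is a straight upright blade across this centre: 26 mm long along this point's y, 6 mm thick along its x, 9 mm high (top 5 mm below the plate); the floor around it is the screw's own disc. May at first be hidden under the jar
- screw_right_seat (a point): the same in the right well
- screw_left (a joint): turn of the left screw: 0 = fully home against a hard stop, the blade then lying along the unit's long side (its y); grows counter-clockwise seen from above; starts at 1.0 to 1.5 (blade roughly fore and aft). Turns stiffly (0.12 N m friction) and stays where it is left
- screw_right (a joint): the same for the right screw
- key: loose steel T-key, 120 mm long, about 160 g, at first on the rest. Origin under its foot's middle, z up the stem, x along the crossbar. Foot 26 (x) by 18 (y) mm, 26 high, with a slot 10 mm wide, 14 deep in its underside, open at both ends along y, that straddles a screw's blade (either way round), the foot then on the well's floor; 0.2 rad of play before it bites. Stands upright by itself
- key_stem (a point): point on the key's axis 56 mm above its foot, near its centre of mass, where the stem can be taken; the stem is 14 mm square (sides along the key's x and y), from 26 to 106 mm above the foot; axes as the key's
- key_bar (a point): middle of the key's black crossbar, 113 mm above its foot; the bar is 96 (key x) by 18 (key y) by 14 mm high, taken across its 18 mm; axes as the key's
- rest: fixed wooden sloped rest, base 125 (x) by 90 mm, origin at bench height. The key's foot points down towards the robot (-x), its handle up and away (+x), stem 55 degrees above level in the rest's x-z plane, crossbar along y, foot origin at x = -33, z = 22 mm. Only foot and crossbar are supported; a wall 120 mm high right behind the crossbar (x = 45 to 51 mm) stops it being taken along its length
- jar: amber glass jar with a black cap, 0.25 kg, standing on the unit's top over or between the wells: 58 mm across up to 55 mm above its base, cap 52 mm across, 85 mm high; origin under its base
- tray: fixed white open tray, 140 by 140 mm, rim 20 mm high, floor 5 mm above the bench, origin under its centre; rest and tray stand on either side of the unit, either way round
- stopper: bystander: rubber stopper, 24 mm across, 22 mm high, standing on the back of the unit's top
- crucible: bystander: small white ceramic cup, 48 mm across, 40 mm high, on the left
- vial: bystander: small amber jar, 40 mm across, 70 mm high, on the right (half the volume of the jar on the unit)
- screwdriver: bystander: ordinary screwdriver with a black handle, lying on the bench, far right; not the tool for these screws
- weight: bystander: brass balance weight, 36 mm across, 48 mm high, far left

How it is judged:
On the way, in this order (a step that is already met when the one before it is completed fails the run):
1. the jar stands in the tray, let go (horizontal distance between jar and tray below 0.055 m and height (world z) of jar below 0.012 m and angle between jar's own z axis and vertical below 0.1 rad and linear speed of jar below 0.03 m/s and contact force between the fingers and jar below 0.1 N), for 0.2 s.
2. the key stands upright on one of the two screws, its slot over the blade, let go (((horizontal distance between key and screw_left_seat below 0.006 m and z of key in the frame of screw_left_seat between -0.004 and 0.004 m and angle between key's own z axis and vertical below 0.15 rad) or (horizontal distance between key and screw_right_seat below 0.006 m and z of key in the frame of screw_right_seat between -0.004 and 0.004 m and angle between key's own z axis and vertical below 0.15 rad)) and contact force between the fingers and key below 0.1 N), for 0.2 s.
3. one screw is fully home, the key still standing on it (((horizontal distance between key and screw_left_seat below 0.006 m and z of key in the frame of screw_left_seat between -0.004 and 0.004 m and angle between key's own z axis and vertical below 0.15 rad and value of joint screw_left below 0.12 rad) or (horizontal distance between key and screw_right_seat below 0.006 m and z of key in the frame of screw_right_seat between -0.004 and 0.004 m and angle between key's own z axis and vertical below 0.15 rad and value of joint screw_right below 0.12 rad))), for 0.1 s.
4. the other screw is fully home too, the key on it (((horizontal distance between key and screw_left_seat below 0.006 m and z of key in the frame of screw_left_seat between -0.004 and 0.004 m and angle between key's own z axis and vertical below 0.15 rad and value of joint each of screw_left, screw_right below 0.12 rad) or (horizontal distance between key and screw_right_seat below 0.006 m and z of key in the frame of screw_right_seat between -0.004 and 0.004 m and angle between key's own z axis and vertical below 0.15 rad and value of joint each of screw_right, screw_left below 0.12 rad))), for 0.1 s.
At the end, for the whole second after the job is handed in: Both screws are home (within 0.12 rad of the stop); the key stands at rest, upright within 0.15 rad, with its foot on the floor of either well (within 4 mm of the floor, 6 mm of the screw's axis), its slot over the blade; the jar stands upright at rest on the tray's floor (value of joint each of screw_left, screw_right below 0.12 rad and ((horizontal distance between key and screw_left_seat below 0.006 m and z of key in the frame of screw_left_seat between -0.004 and 0.004 m and angle between key's own z axis and vertical below 0.15 rad) or (horizontal distance between key and screw_right_seat below 0.006 m and z of key in the frame of screw_right_seat between -0.004 and 0.004 m and angle between key's own z axis and vertical below 0.15 rad)) and linear speed of each of key, jar below 0.03 m/s and horizontal distance between jar and tray below 0.055 m and height (world z) of jar below 0.012 m and angle between jar's own z axis and vertical below 0.1 rad); the robot touches nothing.
It fails at once if the jar is tipped (angle between jar's own z axis and vertical above 0.6 rad).
It fails at once if a bystander is displaced by more than 40 mm (distance of any of stopper, crucible, vial, screwdriver, weight from where it was at the start of the episode above 0.04 m).
It also fails if it takes over 72 s, if anything falls off the work surface, if the arm or the gripper's body presses on something with over 40 N, if the wrist force passes 120 N, or if a joint passes its speed limit or range.

### The arm

A 6-joint arm with a two-finger parallel gripper is mounted at the origin on the work surface. World frame = base frame: x ahead of the robot, y to its left, z up, the work surface at z = 0. Lengths are in m, angles in rad, forces in N, time in s.
With the tool pointing down it reaches from about 0.3 to 0.875 m from the base axis. Payload 6.4 kg.
Tool frame: the origin (TCP) lies between the finger pads; the fingertips stand 19 mm ahead of it and the grasp point (between the pads) is the TCP (ctrl.tips_ahead is the z of the fingertips in the tool frame, in m); z points along the fingers, y is the line along which they close (so a half turn about z gives the same grasp; the last joint's range is limited). The gripper opens to 85 mm and grips with 20 to 120 N. Pads are 22 mm wide; open, the fingers measure 114 mm over their backs; the gripper's body (76 mm by 85 mm) begins 54 mm behind the grasp point. The pads swing forward as they close: fully open they stand 13 mm farther back than shut.
Start: joints at [-0.206, 0.181, 1.607, -0, 1.354, -0.206], TCP at [0.575, 0, 0.25] pointing down, gripper open.
Joint ranges: [-2.99, 2.99], [-0.89, 2.07], [0.3, 2.58], [-1.14, 4.28], [0, 2.63], [-3.12, 3.12]. Speed limits (rad/s): [2.57, 2.57, 3.01, 3.14, 3.14, 3.14].

### API

Orientations are given as a unit quaternion [w, x, y, z].
In Python, from bench import readout, vision, ctrl gives the robot as it stands.
- The arm moves only by the tool play_rows, never from a script. Its arguments are lists of equal length, an entry for each row: "xyz": the shift along the tool's x, y, z in mm, a list of three; "rot": the turn, a rotation vector about the tool's x, y, z in rad, a list of three; "grip": the opening, from 0 (shut) to 1 (fully open). In form: {"xyz": [[x, y, z], ...], "rot": [[rx, ry, rz], ...], "grip": [grip, ...]}. A call has exactly 10 rows; each row is the pose to reach, as a shift and turn from the pose commanded when the call began, along the tool's axes at that moment; what a row does not reach only later rows make up. A row lasts 1/8 s, in which the tool goes at most 62.5 mm and 10.7 degrees, less where a joint would pass 70% of its speed; a pose out of reach is approached as far as the arm can. A call with a gripper value outside its range is refused whole. The fingers move at their own pace and stop on an object; the grip force is fixed at half the most. Time passes only in rows, so rows that repeat a pose let the fingers close, or fill a call up. It gives the time, the measured TCP pose, the force, the opening and the grip force at its end, in the units of the state.
- readout.get_obs(): the state, without advancing time (a new reading comes with each control period).
- vision.camera(name): name is "scene" or "side" or "wrist"; returns a dict with "color" (384x512x3 uint8, red, green, blue), "depth" (384x512 float32, m along the optical axis (not along the pixel's ray), 0 where there is no reading), "camera_matrix" (3x3 intrinsics, pixels), "k1" (the pictures are not rectified: a ray, as slopes to the right and down, at radius r is drawn at 1 + k1 r^2 times it, then the intrinsics apply), "extrinsics" (4x4, takes a point from camera to world coordinates); the wrist camera has in their place "hand_eye" (4x4, takes a point from camera to tool coordinates, whose origin is the TCP and whose axes are the flange's). Camera axes: x right, y down, z forward; pixel columns grow to the right and rows downward; lengths in m; the calibration is good to about 2 mm. A picture is of the moment at which its call begins: read the wrist's pose just before it.
- ctrl.hand_in(): hands the job in; it is judged then, once.
The state is a dict: "time_s": time; "q": joint angles; "dq": joint speeds; "joint_efforts": joint torques, N m; "eef_pos": TCP position; "eef_rot": TCP orientation; "wrist_force": force on the tool from outside, world axes, zero at the start; "torque": the same for the moment, N m; "opening": opening from 0.0 (shut) to 1.0 (fully open); "grasp_force": force on a finger pad.
Only numpy, scipy, OpenCV 4.12 (cv2) and the standard library are available. Lean on these libraries where they do the work, as an engineer would, in place of code of your own. Each camera call takes 0.05 s, during which the arm holds its last target. There are 200 camera calls.

## Working session

There is one attempt and no reset: what is moved stays moved. The work goes in short steps, Python scripts to look and compute and a tool call to move; the robot and the scene stay as the last step left them, time stands still between calls to the robot, and variables do not carry over. Pictures are saved under pics/ and viewed, at most 10 in all, crops included, and the job is handed in when it is done.

Besides the shell and the picture viewer there is one more tool, called after ">>>" as a command line: name --argument value ..., lists and objects as JSON in quotes. play_rows: Moves the arm, as the interface text tells. Its arguments: {"type":"object","properties":{"xyz":{"type":"array","items":{"type":"array","items":{"type":"number"}}},"rot":{"type":"array","items":{"type":"array","items":{"type":"number"}}},"grip":{"type":"array","items":{"type":"number"}}},"required":["xyz","rot","grip"]}

```bash
mkdir -p pics; ls
cat > h.py <<'E'
import sys; sys.path.insert(0,'.')
import numpy as np, cv2
from scipy.spatial.transform import Rotation as R
from bench import readout, vision, ctrl
def pose():
    o=readout.get_obs(); T=np.eye(4); q=np.array(o['eef_rot']); T[:3,:3]=R.from_quat(q[[1,2,3,0]]).as_matrix(); T[:3,3]=o['eef_pos']; return T
def cam(name):
    T=pose(); c=vision.camera(name)
    c['X']=T@np.array(c['hand_eye']) if name=='wrist' else np.array(c['extrinsics'])
    return c
def cloud(c):
    h,w=c['depth'].shape; K=np.array(c['camera_matrix']); k=float(c['k1'])
    u,v=np.meshgrid(np.arange(w),np.arange(h))
    p=np.stack([u.ravel(),v.ravel()],1).astype(float)
    s=cv2.undistortPoints(p[:,None],K,np.array([k,0,0,0,0.])).reshape(-1,2)
    d=c['depth'].ravel()[:,None]
    P=np.hstack([s*d,d]); W=P@c['X'][:3,:3].T+c['X'][:3,3]
    W[d[:,0]==0]=np.nan
    return W.reshape(h,w,3)
def proj(c,P):
    X=np.linalg.inv(c['X']); q=np.atleast_2d(P)@X[:3,:3].T+X[:3,3]
    s=q[:,:2]/q[:,2:]; s=s*(1+float(c['k1'])*(s**2).sum(1,keepdims=True))
    K=np.array(c['camera_matrix']); return s@K[:2,:2].T+K[:2,2]
def save(c,n): np.savez('%s.npz'%n,**{k:np.array(c[k]) for k in('color','depth','camera_matrix','k1','X')})
def load(n): return dict(np.load('%s.npz'%n))
def tool(Pw,Rw=None):
    "world target -> shift in mm (tool axes) and rotvec from current pose"
    T=pose(); s=T[:3,:3].T@(np.array(Pw)-T[:3,3])*1000
    r=None if Rw is None else R.from_matrix(T[:3,:3].T@Rw).as_rotvec()
    return s.round(1),r
E
python3 - <<'E'
from h import *
o=readout.get_obs(); print({k:np.round(v,3) for k,v in o.items()})
ims=[]
for n in('scene','side','wrist'):
    c=cam(n); save(c,n+'0'); print(n,np.round(c['X'],3).tolist(),np.round(c['camera_matrix'],1).tolist(),c['k1']); ims.append(c['color'][...,::-1])
cv2.imwrite('pics/a.png',cv2.resize(np.vstack([np.hstack(ims[:2]),np.hstack([ims[2],ims[2]*0])]),(800,600),interpolation=cv2.INTER_AREA))
E
```

```text
pics
{'time_s': np.float64(0.0), 'q': array([-0.206,  0.182,  1.608, -0.   ,  1.354, -0.206]), 'dq': array([-0.   ,  0.001, -0.002,  0.001,  0.001,  0.002]), 'joint_efforts': array([ 0.0000e+00, -4.4487e+01, -3.5134e+01, -0.0000e+00,  9.0000e-03,
        0.0000e+00]), 'eef_pos': array([0.574, 0.   , 0.249]), 'eef_rot': array([-0.001,  0.707,  0.707, -0.   ]), 'wrist_force': array([-1.021, -0.532, -0.763]), 'torque': array([-0.023, -0.002,  0.021]), 'grasp_force': np.float64(0.0), 'opening': np.float64(0.999)}
scene [[-0.509, 0.502, -0.699, 1.648], [0.86, 0.277, -0.428, 0.671], [-0.021, -0.819, -0.573, 0.988], [0.0, 0.0, 0.0, 1.0]] [[483.7, 0.0, 254.2], [0.0, 483.7, 195.1], [0.0, 0.0, 1.0]] -0.00027813885696220366
side [[0.85, -0.301, 0.433, -0.11], [-0.527, -0.502, 0.686, -1.069], [0.011, -0.811, -0.585, 1.021], [0.0, 0.0, 0.0, 1.0]] [[461.2, 0.0, 252.9], [0.0, 461.2, 195.9], [0.0, 0.0, 1.0]] -0.018407965071612045
wrist [[1.0, 0.0, -0.003, 0.575], [-0.0, -0.959, -0.284, 0.073], [-0.003, 0.284, -0.959, 0.373], [0.0, 0.0, 0.0, 1.0]] [[273.7, 0.0, 257.2], [0.0, 273.7, 190.9], [0.0, 0.0, 1.0]] 0.005139864710160761
```

View pics/a.png

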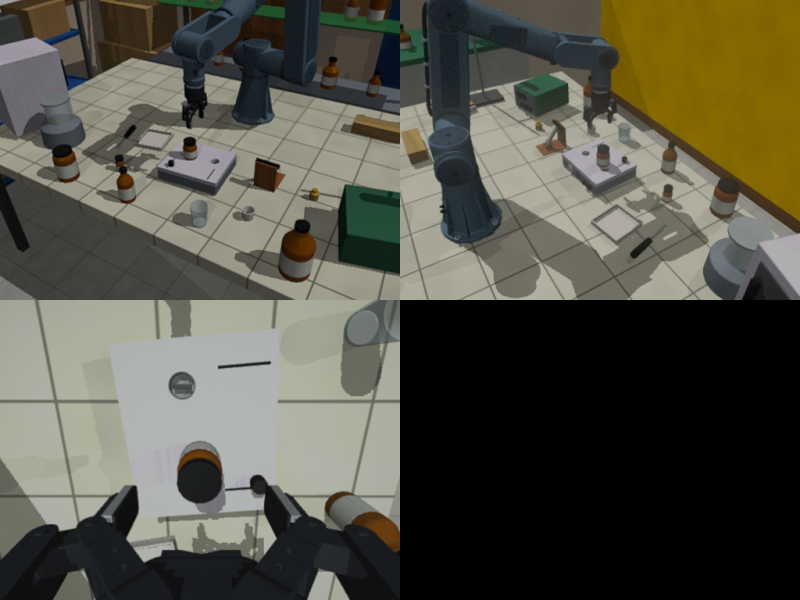

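The overview shows the jar near the unit's right well (wrist view about 255,225 in full pixels), the left well open (232,110), the tray to the right (−y) and the rest with the key to the left (+y). I'll measure these from the depth clouds next.

Run:
```python
from h import *
D={n:cloud(load(n+'0')) for n in('scene','side','wrist')}
def sel(n,lo,hi):
    W=D[n].reshape(-1,3); 
    with np.errstate(all='ignore'): m=((W>lo)&(W<hi)).all(1)
    return W[m]
for n in D:
    b=sel(n,[.3,-.45,-.02],[.9,.5,.02]); print(n,'bench z',np.median(b[:,2]).round(4))
    # unit top by histogram
    u=sel(n,[.4,-.25,.055],[.8,.25,.085]); 
    zt=np.median(u[:,2]); u=u[abs(u[:,2]-zt)<.004]
    # rectangle via largest component on grid
    g=np.zeros((500,400),np.uint8); ij=((u[:,:2]-[.4,-.25])*1000).astype(int); g[ij[:,1],ij[:,0]]=1
    g=cv2.morphologyEx(g,cv2.MORPH_CLOSE,np.ones((13,13))); g=cv2.morphologyEx(g,cv2.MORPH_OPEN,np.ones((25,25)))
    nn,l,s,_=cv2.connectedComponentsWithStats(g); k=1+s[1:,4].argmax(); pts=np.argwhere(l==k)[:,::-1].astype(np.float32)
    (cx,cy),(w,h),a=cv2.minAreaRect(pts); print(' unit z',zt.round(4),'c',.4+cx/1000,-.25+cy/1000,'size',w,h,'ang',a)
    j=sel(n,[.4,-.2,.135],[.8,.2,.18])
    if len(j)>5: print(' jar top',len(j),j.min(0).round(4),j.max(0).round(4),np.median(j,0).round(4))
    t=sel(n,[.3,-.5,.012],[.9,-.15,.03]); 
    if len(t)>5: print(' tray',len(t),np.percentile(t,[2,98],axis=0).round(3))
    r=sel(n,[.3,.1,.02],[.9,.5,.2])
    if len(r)>5: print(' rest',len(r),np.percentile(r,[2,98],axis=0).round(3))
# crops
s=load('scene0')['color'][150:270,180:400,::-1]; d=load('side0')['color'][130:330,150:330,::-1]
s=cv2.resize(s,(800,436)); cv2.imwrite('pics/b.png',s)
```

```text
scene bench z -0.0011
 unit z 0.0684 c 0.5746586303710938 0.007596557617187527 size 226.46502685546875 260.1814880371094 ang 4.763641834259033
 jar top 181 [ 0.546  -0.0552  0.1354] [ 0.6031 -0.0028  0.1585] [ 0.5811 -0.024   0.1521]
 tray 478 [[ 0.391 -0.454  0.012]
 [ 0.898 -0.195  0.029]]
 rest 3247 [[0.479 0.104 0.022]
 [0.893 0.497 0.142]]
side bench z 0.0027
 unit z 0.0721 c 0.5705121765136719 0.004609756469726556 size 223.24449157714844 262.6609802246094 ang 4.969740867614746
 jar top 190 [ 0.544  -0.0586  0.1351] [ 0.5947 -0.0034  0.1617] [ 0.5653 -0.0395  0.1557]
 tray 1070 [[ 0.385 -0.491  0.012]
 [ 0.838 -0.17   0.029]]
 rest 1419 [[0.45  0.103 0.022]
 [0.845 0.495 0.128]]
wrist bench z 0.0
 unit z 0.0699 c 0.5734931182861328 0.004085647583007834 size 221.3880157470703 260.5602722167969 ang 4.600095272064209
 jar top 2674 [ 0.5476 -0.0562  0.135 ] [ 0.5982 -0.0057  0.1568] [ 0.5729 -0.0282  0.1549]
 tray 421 [[ 0.44  -0.24   0.012]
 [ 0.818 -0.152  0.028]]
 rest 11019 [[0.463 0.101 0.025]
 [0.846 0.175 0.084]]
```

View pics/b.png

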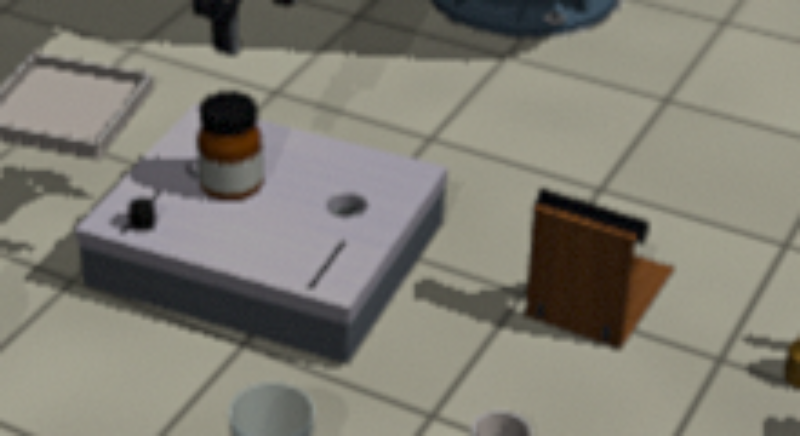

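Run:
```python
from h import *
D={n:cloud(load(n+'0')) for n in('scene','side','wrist')}
zoff={'scene':.0013,'side':-.0024,'wrist':0}
for n in D:
    W=D[n].reshape(-1,3).copy(); W[:,2]+=zoff[n]
    W=W[np.isfinite(W).all(1)]
    def comp(zlo,zhi,box,minA=60,close=9):
        m=(W[:,2]>zlo)&(W[:,2]<zhi)&(W[:,0]>box[0])&(W[:,0]<box[2])&(W[:,1]>box[1])&(W[:,1]<box[3]); P=W[m]
        g=np.zeros((1100,1100),np.uint8); ij=((P[:,:2]-[.0,-.55])*1000).astype(int); ij=ij.clip(0,1099); g[ij[:,1],ij[:,0]]=1
        g=cv2.morphologyEx(g,cv2.MORPH_CLOSE,cv2.getStructuringElement(2,(close,close)))
        nn,l,s,c=cv2.connectedComponentsWithStats(g)
        for k in range(1,nn):
            if s[k,4]<minA: continue
            pts=np.argwhere(l==k)[:,::-1].astype(np.float32); (cx,cy),(w,h),a=cv2.minAreaRect(pts)
            zz=P[l[ij[:,1],ij[:,0]]==k][:,2]
            print('  c(%.3f,%.3f) size %.0f %.0f ang %.1f z %.3f-%.3f n%d'%(cx/1e3,-.55+cy/1e3,w,h,a,zz.min(),zz.max(),len(zz)))
    print(n,'tray/right'); comp(.011,.12,(.25,-.5,.9,-.15),80,15)
    print(n,'rest/left'); comp(.011,.14,(.3,.15,.9,.5),100,15)
    print(n,'ontop'); comp(.078,.14,(.45,-.15,.7,.15),60,5)
    # rest top edge/wall
    print(n,'rest high'); comp(.1,.14,(.3,.15,.9,.5),40,9)
```

```text
scene tray/right
  c(0.474,-0.443) size 110 25 ang 14.2 z 0.011-0.029 n111
  c(0.867,-0.428) size 46 83 ang 70.1 z 0.011-0.120 n658
  c(0.410,-0.296) size 161 75 ang 74.2 z 0.011-0.025 n112
  c(0.480,-0.366) size 61 10 ang 11.8 z 0.011-0.024 n27
  c(0.519,-0.287) size 47 143 ang 18.6 z 0.012-0.025 n116
  c(0.718,-0.292) size 42 37 ang 25.3 z 0.012-0.074 n192
  c(0.868,-0.161) size 25 21 ang 78.7 z 0.012-0.118 n102
scene rest/left
  c(0.824,0.171) size 67 43 ang 0.0 z 0.012-0.089 n472
  c(0.528,0.289) size 35 96 ang 1.6 z 0.011-0.129 n997
  c(0.701,0.296) size 26 45 ang 23.7 z 0.011-0.044 n127
  c(0.728,0.307) size 21 44 ang 21.8 z 0.012-0.044 n111
  c(0.501,0.479) size 32 35 ang 20.6 z 0.011-0.050 n148
  c(0.868,0.484) size 64 19 ang 18.4 z 0.011-0.140 n359
scene ontop
  c(0.663,-0.062) size 14 20 ang 59.0 z 0.078-0.095 n40
  c(0.589,-0.018) size 28 59 ang 35.4 z 0.079-0.140 n290
scene rest high
  c(0.528,0.289) size 35 96 ang 1.9 z 0.100-0.129 n345
  c(0.869,0.485) size 61 17 ang 20.1 z 0.101-0.140 n163
side tray/right
  c(0.840,-0.473) size 55 92 ang 35.8 z 0.011-0.120 n738
  c(0.5
[... 677 characters left out ...]
078-0.096 n26
  c(0.557,-0.047) size 29 56 ang 46.6 z 0.079-0.140 n260
side rest high
  c(0.520,0.255) size 30 35 ang 5.2 z 0.101-0.129 n48
  c(0.505,0.295) size 73 26 ang 86.8 z 0.100-0.127 n66
  c(0.529,0.304) size 5 11 ang 16.7 z 0.114-0.121 n7
  c(0.529,0.321) size 16 7 ang 85.6 z 0.114-0.122 n9
  c(0.810,0.492) size 18 19 ang 59.0 z 0.100-0.140 n41
wrist tray/right
  c(0.479,-0.232) size 23 89 ang 85.8 z 0.011-0.022 n377
wrist rest/left
  c(0.796,0.167) size 38 13 ang 68.8 z 0.011-0.086 n1153
  c(0.841,0.168) size 10 37 ang 25.1 z 0.016-0.044 n597
wrist ontop
  c(0.659,-0.067) size 23 21 ang 70.3 z 0.078-0.094 n383
  c(0.572,-0.019) size 58 33 ang 2.1 z 0.078-0.140 n1121
wrist rest high
```

>>> play_rows --xyz '[[0,0,0],[0,0,0],[0,0,0],[0,0,0],[0,0,0],[0,0,0],[0,0,0],[0,0,0],[0,0,0],[0,0,0]]' --rot '[[0,0,0.18],[0,0,0.36],[0,0,0.54],[0,0,0.72],[0,0,0.9],[0,0,1.08],[0,0,1.26],[0,0,1.44],[0,0,1.57],[0,0,1.57]]' --grip '[1,1,1,1,1,1,1,1,1,1]'

```text
time_s: 1.4
eef_pos: [0.5748, 0.0001, 0.25]
eef_rot: [-0.0, 1.0, 0.001, -0.0]
wrist_force: [0.3, -0.5, -0.8]
opening: 1.001
grasp_force: 0.0
```

>>> play_rows --xyz '[[-2,31,20],[-2,31,60],[-2,31,100],[-2,31,125],[-2,31,137],[-2,31,137],[-2,31,137],[-2,31,137],[-2,31,137],[-2,31,137]]' --rot '[[0,0,0],[0,0,0],[0,0,0],[0,0,0],[0,0,0],[0,0,0],[0,0,0],[0,0,0],[0,0,0],[0,0,0]]' --grip '[1,1,1,1,1,1,0,0,0,0]'

```text
time_s: 2.65
eef_pos: [0.5744, -0.0314, 0.1153]
eef_rot: [0.0, 1.0, 0.001, 0.002]
wrist_force: [-0.2, -0.3, 6.3]
opening: 0.658
grasp_force: 64.6
```

>>> play_rows --xyz '[[0,0,-25],[0,0,-60],[-10,30,-80],[-28,70,-80],[-47,115,-80],[-68,165,-80],[-88,212,-80],[-103,248,-80],[-113,272,-80],[-113,272,-80]]' --rot '[[0,0,0],[0,0,0],[0,0,0],[0,0,0],[0,0,0],[0,0,0],[0,0,0],[0,0,0],[0,0,0],[0,0,0]]' --grip '[0,0,0,0,0,0,0,0,0,0]'

```text
time_s: 3.9
eef_pos: [0.4595, -0.3047, 0.1935]
eef_rot: [0.0, 1.0, -0.001, 0.0]
wrist_force: [0.1, 1.0, -2.6]
opening: 0.651
grasp_force: 64.7
```

Run:
```python
from h import *
print(readout.get_obs()['q'].round(3),pose()[:3,3].round(4))
for n in('wrist','side'):
    c=cam(n); save(c,n+'1'); W=cloud(c).reshape(-1,3)
    m=(W[:,2]>.011)&(W[:,2]<.03)&(abs(W[:,0]-.46)<.12)&(abs(W[:,1]+.3)<.12); P=W[m][:,:2].astype(np.float32)
    print(n,len(P),cv2.minAreaRect(P*1000), P.min(0),P.max(0))
c=load('wrist1'); cv2.imwrite('pics/c.png',c['color'][...,::-1])
```

```text
[-0.801  0.186  1.721 -0.     1.234  0.772] [ 0.4595 -0.3047  0.1935]
wrist 2061 ((481.0971984863281, -333.76654052734375), (163.4811553955078, 204.85256958007812), 10.5674467086792) [ 0.39718658 -0.419869  ] [ 0.5799222  -0.22399406]
side 564 ((476.6116943359375, -330.8834228515625), (166.5397491455078, 205.3144989013672), 10.646530151367188) [ 0.3790502  -0.41638944] [ 0.577414   -0.22214732]
```

View pics/c.png

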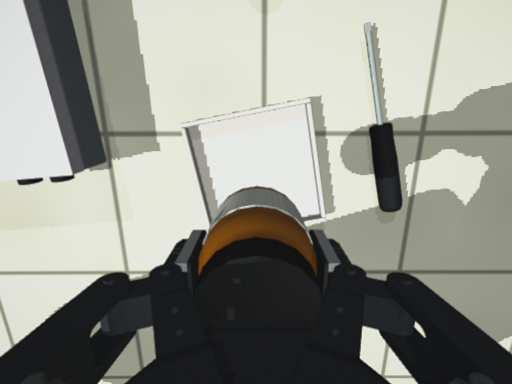

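The picture shows the jar held upright over the tray; tray rim corners at about (183,124), (311,99), (325,217).

Run:
```python
from h import *
c=load('wrist1')
P=[]
for p in[(183,124),(311,99),(325,217)]:
    s=cv2.undistortPoints(np.array([[p]],float),c['camera_matrix'],np.array([float(c['k1']),0,0,0])).ravel()
    d=c['X'][:3,:3]@[s[0],s[1],1]; t=(.02-c['X'][2,3])/d[2]; P.append(c['X'][:3,3]+t*d)
P=np.array(P); print(P.round(4), 'centre',((P[0]+P[2])/2).round(4), np.linalg.norm(P[0]-P[1]),np.linalg.norm(P[1]-P[2]))
for n in('wrist1','side1'):
    W=cloud(load(n)).reshape(-1,3); m=(W[:,2]>.011)&(W[:,2]<.03)&(W[:,0]<.555)&(W[:,1]>-.385)&(W[:,1]<-.2)&(W[:,0]>.36)
    print(n,cv2.minAreaRect((W[m][:,:2]*1000).astype(np.float32)))
```

```text
[[ 0.5179 -0.2265  0.02  ]
 [ 0.5426 -0.3602  0.02  ]
 [ 0.4121 -0.3835  0.02  ]] centre [ 0.465 -0.305  0.02 ] 0.13596090160918495 0.13254147257296006
wrist1 ((463.326416015625, -304.20989990234375), (139.47964477539062, 140.25062561035156), 10.61019515991211)
side1 ((460.84722900390625, -303.3309326171875), (145.52333068847656, 144.35714721679688), 10.026409149169922)
```

>>> play_rows --xyz '[[3,0,50],[3,0,95],[3,0,125],[3,0,137],[3,0,142],[3,0,142],[3,0,142],[3,0,142],[3,0,142],[3,0,142]]' --rot '[[0,0,0],[0,0,0],[0,0,0],[0,0,0],[0,0,0],[0,0,0],[0,0,0],[0,0,0],[0,0,0],[0,0,0]]' --grip '[0,0,0,0,0,0,0,1,1,1]'

```text
time_s: 5.25
eef_pos: [0.4634, -0.3034, 0.0517]
eef_rot: [0.0, 1.0, 0.0, 0.0]
wrist_force: [-0.2, 0.3, -0.1]
opening: 1.0
grasp_force: 0.0
```

>>> play_rows --xyz '[[0,0,-40],[0,0,-90],[0,0,-135],[5,-45,-155],[15,-95,-165],[25,-150,-168],[35,-205,-168],[45,-260,-168],[50,-304,-168],[50,-304,-168]]' --rot '[[0,0,0],[0,0,0],[0,0,0],[0,0,0],[0,0,0],[0,0,0],[0,0,0],[0,0,0],[0,0,0],[0,0,0]]' --grip '[1,1,1,1,1,1,1,1,1,1]'

```text
time_s: 6.5
eef_pos: [0.5129, 0.0037, 0.2194]
eef_rot: [-0.0, 1.0, 0.003, 0.0]
wrist_force: [-0.1, -0.9, 1.3]
opening: 1.003
grasp_force: 0.0
```

Run:
```python
from h import *
print(readout.get_obs()['q'].round(3),pose()[:3,3].round(4))
c=cam('wrist'); save(c,'wrist2')
for p in[(.5475,.0728,.07),(.5587,-.0668,.07)]: print(proj(c,p))
W=cloud(c); g=c['color']
u=W.reshape(-1,3); m=(abs(u[:,2]-.07)<.006); zt=np.median(u[m,2]); print('top',zt)
cs=[]
for p in[(.5475,.0728,.065),(.5587,-.0668,.065)]:
    x,y=proj(c,p)[0].astype(int); cs.append(cv2.resize(g[y-28:y+28,x-38:x+38,::-1],(400,295),interpolation=cv2.INTER_CUBIC))
cv2.imwrite('pics/d.png',np.vstack([np.hstack(cs),cv2.resize(g[...,::-1],(400,300)).repeat(1,0) if 0 else np.hstack([cv2.resize(g[...,::-1],(400,300)),np.zeros((300,400,3),np.uint8)])]))
```

```text
[-2.250e-01  7.200e-02  1.793e+00  1.000e-03  1.276e+00  1.341e+00] [0.5129 0.0037 0.2194]
[[188.23132211 149.35182094]]
[[329.36339082 138.64270845]]
top 0.06992146121355367
```

View pics/d.png

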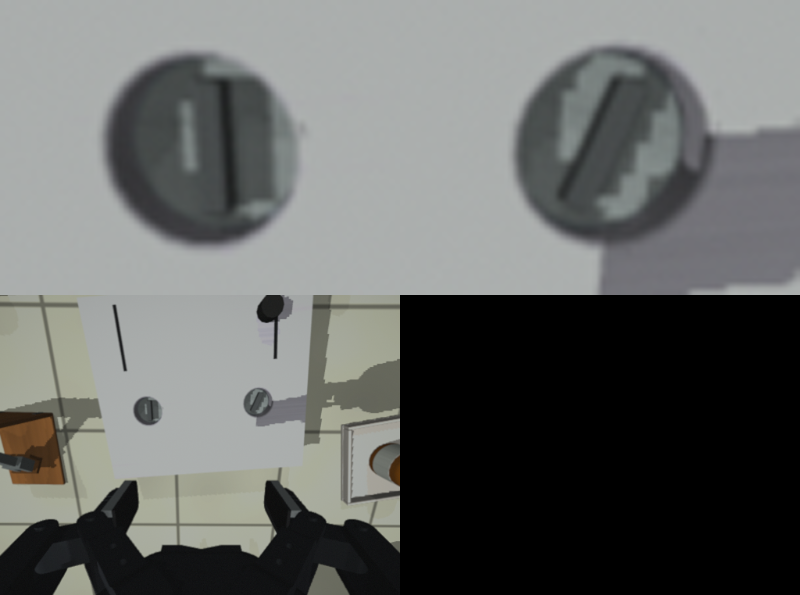

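The jar stands in the tray. Both wells are open now: the left blade runs nearly straight up in the image (crop 223,80→230,208) and the right one is tilted (620,80→562,195). I'll get the rim centres and blade directions by fitting.

```bash
cat >> h.py <<'E'
def ray(c,p,z):
    s=cv2.undistortPoints(np.array(p,float).reshape(-1,1,2),np.array(c['camera_matrix']),np.array([float(c['k1']),0,0,0])).reshape(-1,2)
    d=np.hstack([s,np.ones((len(s),1))])@c['X'][:3,:3].T; t=(z-c['X'][2,3])/d[:,2]; return c['X'][:3,3]+t[:,None]*d
def wells(c,guess):
    W=cloud(c); out=[]
    for G in guess:
        x,y=proj(c,[*G,.07])[0].astype(int); S=34
        # hole outline on the metric top plane, z=.07
        n=61; gx,gy=np.meshgrid(np.linspace(-30,30,4*n),np.linspace(-30,30,4*n))
        Q=np.stack([G[0]+gx.ravel()/1e3,G[1]+gy.ravel()/1e3,np.full(gx.size,.07)],1)
        uv=proj(c,Q).astype(np.float32).reshape(4*n,4*n,2)
        im=cv2.remap(cv2.cvtColor(c['color'],cv2.COLOR_RGB2GRAY),uv[...,0],uv[...,1],cv2.INTER_CUBIC)
        cs=cv2.HoughCircles(cv2.GaussianBlur(im,(0,0),3),cv2.HOUGH_GRADIENT,1.5,200,param1=60,param2=8,minRadius=66,maxRadius=80)
        k=60/(4*n-1)
        ctr=None if cs is None else (np.array(G)+(cs[0,0,:2]*k-30)/1e3); r=None if cs is None else cs[0,0,2]*k
        cc=ctr if ctr is not None else np.array(G)
        P=W.reshape(-1,3); m=(np.hypot(P[:,0]-cc[0],P[:,1]-cc[1])<.0155)&(P[:,2]>.061)&(P[:,2]<.0675); B=P[m]
        rect=cv2.minAreaRect((B[:,:2]*1e3).astype(np.float32)) if len(B)>5 else None
        w,v=np.linalg.eigh(np.cov(B[:,:2].T)) if len(B)>5 else (0,np.eye(2))
        a=np.arctan2(v[1,1],v[0,1])
        print('rim',None if ctr is None else ctr.round(4),r,'blade n',len(B),B[:,:].mean(0).round(4),'heading %.3f'%((a+np.pi/2)%np.pi-np.pi/2),rect)
        out.append(im)
    return out
E
python3 - <<'E'
from h import *
c=load('wrist2'); im=wells(c,[(.5475,.0728),(.5587,-.0668)])
W=cloud(c).reshape(-1,3); u=W[abs(W[:,2]-.07)<.003]; u=u[(u[:,0]>.42)&(u[:,0]<.72)&(abs(u[:,1])<.16)]
print(cv2.minAreaRect((u[:,:2]*1e3).astype(np.float32)))
im=[cv2.resize(i,(400,400)) for i in im]; cv2.imwrite('pics/e.png',np.hstack(im))
# pixel lines of dark side faces (crop->pix), top edge z=.065
for (p,q),G in zip([((223,80),(230,208)),((620,80),(562,195))],[(.5475,.0728,.065),(.5587,-.0668,.065)]):
    x,y=proj(c,G)[0].astype(int); o=400 if G[1]<0 else 0
    R_=ray(c,[[x-38+(a-o)/5.263,y-28+b/5.27] for a,b in(p,q)],.065); d=R_[0]-R_[1]; print(R_.round(4).tolist(),'heading',np.arctan2(d[1],d[0]))
E
```

```text
rim [0.5488 0.0719] 18.296295 blade n 168 [0.5493 0.0715 0.0645] heading 0.009 ((549.3086547851562, 71.7576675415039), (6.59743595123291, 24.993865966796875), 88.7789535522461)
rim [ 0.5596 -0.0674] 18.259258 blade n 175 [ 0.5604 -0.0669  0.0647] heading -0.372 ((560.1947631835938, -67.30134582519531), (6.455703258514404, 25.82140350341797), 68.48558807373047)
((573.8713989257812, 4.4394683837890625), (220.14276123046875, 261.5383605957031), 4.618754863739014)
[[0.561, 0.068, 0.065], [0.5365, 0.0681, 0.065]] heading -0.006137686785776738
[[0.5713, -0.0695, 0.065], [0.5498, -0.0601, 0.065]] heading -0.41011843572786516
```

View pics/e.png

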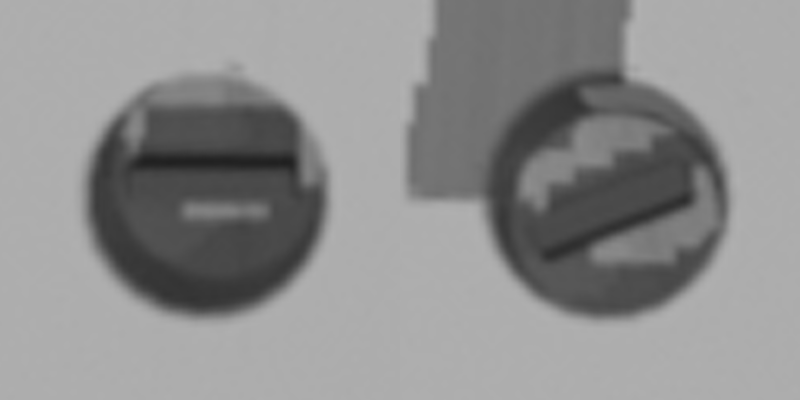

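>>> play_rows --xyz '[[-10,-40,0],[-25,-90,0],[-45,-140,0],[-65,-190,0],[-85,-240,0],[-100,-280,0],[-105,-285,0],[-105,-285,0],[-105,-285,0],[-105,-285,0]]' --rot '[[0,0,0],[0,0,0],[0,0,0],[0,0,0],[0,0,0],[0,0,0],[0,0,0],[0,0,0],[0,0,0],[0,0,0]]' --grip '[1,1,1,1,1,1,1,1,1,1]'

```text
time_s: 7.8
eef_pos: [0.4085, 0.2848, 0.2193]
eef_rot: [0.0, 1.0, -0.001, 0.0]
wrist_force: [-0.1, -1.2, -0.9]
opening: 1.001
grasp_force: 0.0
```

The rectified wells show the left blade at heading ≈0 and the right one at ≈−0.38. Next is the rest and key from close by.

Run:
```python
from h import *
c=cam('wrist'); save(c,'wrist3'); W=cloud(c); P=W.reshape(-1,3)
print('bench',np.nanmedian(P[abs(P[:,2])<.008][:,2]))
m=(P[:,2]>.006)&(P[:,0]>.38)&(P[:,0]<.6)&(P[:,1]>.2)&(P[:,1]<.38); Q=P[m]
print('all',cv2.minAreaRect((Q[:,:2]*1e3).astype(np.float32)))
hsv=cv2.cvtColor(c['color'],cv2.COLOR_RGB2HSV).reshape(-1,3)[m]
wood=(hsv[:,1]>110)&(hsv[:,0]<25); grey=(hsv[:,1]<70)&(hsv[:,2]>50); blk=(hsv[:,2]<60)&(hsv[:,1]<110)
w=Q[wood]; print('wood',len(w),cv2.minAreaRect((w[:,:2]*1e3).astype(np.float32)))
for lo,hi in((.006,.02),(.02,.06),(.06,.1),(.1,.13)):
    k=w[(w[:,2]>lo)&(w[:,2]<hi)]
    if len(k)>10: print(lo,len(k),cv2.minAreaRect((k[:,:2]*1e3).astype(np.float32)))
for nm,mm in(('grey',grey),('blk',blk)):
    k=Q[mm]; print(nm,len(k),k.min(0).round(4),k.max(0).round(4),np.median(k,0).round(4))
    for lo in np.arange(.01,.13,.01):
        z=k[(k[:,2]>lo)&(k[:,2]<lo+.01)]
        if len(z)>8: print('  z%.3f n%d x %.4f..%.4f  y %.4f..%.4f'%(lo,len(z),*np.percentile(z[:,0],[3,97]),*np.percentile(z[:,1],[3,97])))
cv2.imwrite('pics/f.png',c['color'][...,::-1])
```

```text
bench 6.092496056253616e-05
all ((466.6299743652344, 284.86553955078125), (149.20489501953125, 141.05303955078125), 89.80937194824219)
wood 4354 ((474.28424072265625, 286.2501220703125), (88.27295684814453, 123.67391967773438), 89.75016021728516)
0.006 2315 ((465.7857971191406, 286.4747314453125), (87.89433288574219, 106.61260223388672), 89.83072662353516)
0.02 384 ((459.4268493652344, 286.2350769042969), (39.82693862915039, 34.67070388793945), 89.99414825439453)
0.1 1652 ((521.7213134765625, 286.13720703125), (88.28921508789062, 29.050493240356445), 89.28984069824219)
grey 3262 [0.3963 0.2104 0.0061] [0.5372 0.3596 0.2864] [0.4209 0.2871 0.2233]
  z0.020 n50 x 0.4459..0.4628  y 0.2737..0.3011
  z0.030 n110 x 0.4485..0.4748  y 0.2741..0.2990
  z0.040 n303 x 0.4549..0.4717  y 0.2735..0.2988
  z0.050 n92 x 0.4640..0.4714  y 0.2800..0.2931
  z0.060 n98 x 0.4714..0.4782  y 0.2801..0.2928
  z0.070 n114 x 0.4782..0.4854  y 0.2803..0.2925
  z0.080 n129 x 0.4854..0.4921  y 0.2797..0.2923
  z0.090 n149 x 0.4922..0.4993  y 0.2799..0.2927
  z0.100 n176 x 0.4993..0.5066  y 0.2795..0.2924
  z0.110 n162 x 0.5059..0.5369  y 0.2386..0.3330
  z0.120 n25 x 0.5113..0.5363  y 0.2386..0.3336
blk 44047 [0.3959 0.2109 0.041 ] [0.5313 0.3593 0.3023] [0.4208 0.2855 0.2779]
  z0.110 n1572 x 0.5074..0.5274  y 0.2415..0.3300
  z0.120 n2140 x 0.5108..0.5219  y 0.2420..0.3299
```

View pics/f.png

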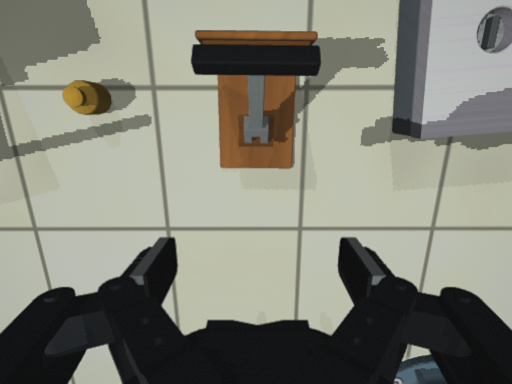

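The picture shows the key on the rest with its foot at (256,128) and black crossbar at (256,60), and the rest lies square to the world. Stem centreline y≈0.286, rest origin x≈0.486. I'll take the stem 70 mm above the foot with the tool tilted 8°.

>>> play_rows --xyz '[[25,0,10],[55,0,30],[74,0,60],[77,0,85],[80,0,105],[82,0,120],[84,0,132],[85,0,140],[85,0,140],[85,0,140]]' --rot '[[0,0.07,0],[0,0.14,0],[0,0.14,0],[0,0.14,0],[0,0.14,0],[0,0.14,0],[0,0.14,0],[0,0.14,0],[0,0.14,0],[0,0.14,0]]' --grip '[1,1,1,1,1,1,1,1,1,1]'

```text
time_s: 9.1
eef_pos: [0.4931, 0.2862, 0.0799]
eef_rot: [-0.0, 0.998, 0.0, 0.07]
wrist_force: [0.3, -0.1, -0.4]
opening: 0.998
grasp_force: 0.0
```

Run:
```python
from h import *
T=pose(); print(T.round(4)); print(readout.get_obs()['q'].round(3), readout.get_obs()['wrist_force'].round(2))
print(tool([.4933,.2862,.0793]))
c=cam('wrist'); save(c,'wrist4'); W=cloud(c).reshape(-1,3)
k=W[(W[:,0]>.46)&(W[:,0]<.52)&(abs(W[:,1]-.286)<.02)&(W[:,2]>.06)&(W[:,2]<.108)]
for z in(.065,.075,.085,.095,.105):
    b=k[abs(k[:,2]-z)<.003]
    if len(b)>5: print(z,len(b),np.percentile(b,[5,50,95],axis=0)[:,:2].round(4).tolist())
```

```text
[[ 9.901e-01  1.000e-03  1.404e-01  4.931e-01]
 [ 9.000e-04 -1.000e+00  5.000e-04  2.862e-01]
 [ 1.404e-01 -3.000e-04 -9.901e-01  7.990e-02]
 [ 0.000e+00  0.000e+00  0.000e+00  1.000e+00]]
[ 0.343  0.318  1.832 -0.062  0.86   1.95 ] [ 0.27 -0.08 -0.38]
(array([ 0.1, -0. ,  0.6]), None)
0.065 50 [[0.473, 0.2806], [0.4748, 0.2863], [0.4764, 0.2926]]
0.075 65 [[0.4799, 0.2807], [0.4818, 0.2866], [0.4835, 0.2924]]
0.085 77 [[0.4869, 0.2806], [0.4886, 0.2861], [0.4904, 0.2924]]
0.095 95 [[0.494, 0.2803], [0.4957, 0.2862], [0.4973, 0.2921]]
0.105 106 [[0.5007, 0.2807], [0.5025, 0.2862], [0.504, 0.2922]]
```

>>> play_rows --xyz '[[0,0,0],[0,0,0],[0,0,0],[0,0,0],[0,0,0],[0,0,0],[-1,0,-5],[-2,0,-15],[-5,0,-30],[-8,0,-50]]' --rot '[[0,0,0],[0,0,0],[0,0,0],[0,0,0],[0,0,0],[0,0,0],[0,0,0],[0,0,0],[0,0,0],[0,0,0]]' --grip '[0,0,0,0,0,0,0,0,0,0]'

```text
time_s: 10.4
eef_pos: [0.4773, 0.2858, 0.1286]
eef_rot: [0.0, 0.998, 0.0, 0.07]
wrist_force: [-0.0, 0.6, -1.3]
opening: 0.156
grasp_force: 58.4
```

>>> play_rows --xyz '[[4,0,-35],[9,0,-60],[20,30,-60],[32,65,-58],[44,100,-56],[56,140,-54],[66,175,-52],[75,205,-51],[80,214,-50],[80,214,-50]]' --rot '[[0,0,0],[0,0,0],[0,0.1,0],[0,0.2,0],[0,0.3,0],[0,0.4,0],[0,0.5,0],[0,0.6,0],[0,0.611,0],[0,0.611,0]]' --grip '[0,0,0,0,0,0,0,0,0,0]'

```text
time_s: 11.65
eef_pos: [0.5502, 0.0713, 0.189]
eef_rot: [-0.0, 0.93, -0.0, 0.367]
wrist_force: [-0.1, 0.4, -1.1]
opening: 0.153
grasp_force: 58.9
```

Run:
```python
from h import *
T=pose(); print(T.round(4)); print(readout.get_obs()['q'].round(3))
ims=[]
for n in('scene','side'):
    c=cam(n); save(c,n+'5'); x,y=proj(c,[.5488,.072,.13])[0].astype(int); ims.append(cv2.resize(c['color'][y-60:y+60,x-50:x+50,::-1],(400,480)))
    W=cloud(c).reshape(-1,3); W=W[(abs(W[:,0]-.549)<.06)&(abs(W[:,1]-.072)<.06)&(W[:,2]>.085)]
    print(n,len(W),W.min(0).round(3),W.max(0).round(3))
cv2.imwrite('pics/g.png',np.hstack(ims))
```

```text
[[ 7.307e-01 -7.000e-04  6.827e-01  5.502e-01]
 [-7.000e-04 -1.000e+00 -2.000e-04  7.130e-02]
 [ 6.827e-01 -3.000e-04 -7.307e-01  1.890e-01]
 [ 0.000e+00  0.000e+00  0.000e+00  1.000e+00]]
[-0.137 -0.147  2.26   0.323  0.296  1.161]
scene 1220 [0.489 0.014 0.116] [0.574 0.132 0.316]
side 420 [0.489 0.012 0.119] [0.566 0.12  0.308]
```

View pics/g.png

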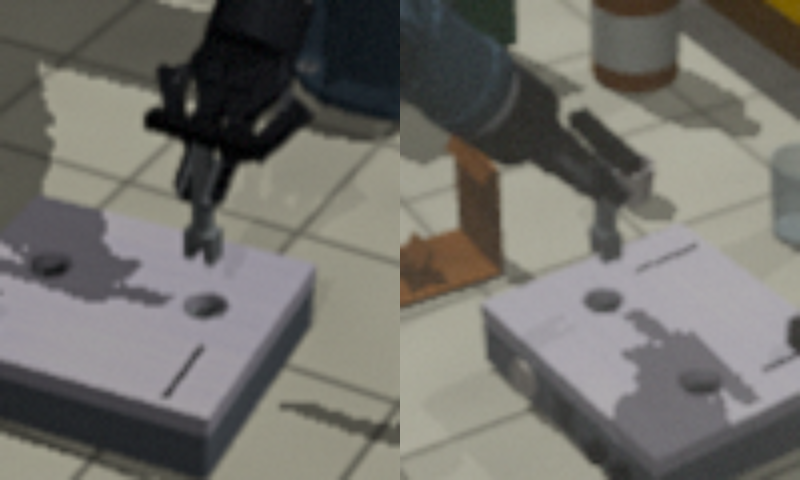

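The picture shows the key hanging upright over the left well (scene crop: foot at (203,245), well at (207,305); side crop: foot at (605,245), well at (603,300)). I'll measure where the foot really is.

Run:
```python
from h import *
B={'scene':np.array([.001,.003,-.0013]),'side':np.array([-.003,0,.0024])}
T=pose()
for n in('scene','side'):
    c=load(n+'5'); W=cloud(c).reshape(-1,3)-B[n]; col=c['color'].reshape(-1,3).astype(int)
    m=(abs(W[:,0]-.55)<.03)&(abs(W[:,1]-.071)<.03)&(W[:,2]>.10)&(W[:,2]<.146)
    F=W[m]
    for lo in np.arange(.11,.146,.006):
        f=F[(F[:,2]>=lo)&(F[:,2]<lo+.006)]
        if len(f)>3: print(n,'z%.3f n%d x %.4f..%.4f y %.4f..%.4f'%(lo,len(f),f[:,0].min(),f[:,0].max(),f[:,1].min(),f[:,1].max()))
    for p in([.55,.0713,.119],[.55,.0713,.232],[.5488,.072,.07]): print('  proj',(proj(c,np.array(p)+B[n])).round(1))
    # bar
    b=W[(abs(W[:,0]-.55)<.03)&(abs(W[:,1]-.071)<.06)&(W[:,2]>.2)&(W[:,2]<.245)]; 
    if len(b): print(n,'bar',b.min(0).round(4),b.max(0).round(4))
```

```text
scene z0.116 n7 x 0.5450..0.5597 y 0.0592..0.0844
scene z0.122 n14 x 0.5465..0.5603 y 0.0590..0.0861
scene z0.128 n11 x 0.5415..0.5625 y 0.0596..0.0855
scene z0.134 n16 x 0.5454..0.5613 y 0.0587..0.0847
scene z0.140 n21 x 0.5421..0.5622 y 0.0555..0.0857
  proj [[274.5 194. ]]
  proj [[274.7 163.2]]
  proj [[274.9 206.4]]
scene bar [0.5201 0.0177 0.2002] [0.5658 0.1256 0.2449]
side z0.116 n5 x 0.5421..0.5529 y 0.0598..0.0861
side z0.122 n12 x 0.5402..0.5572 y 0.0579..0.0811
side z0.128 n11 x 0.5404..0.5581 y 0.0572..0.0822
side z0.134 n13 x 0.5405..0.5607 y 0.0589..0.0820
side z0.140 n16 x 0.5417..0.5591 y 0.0564..0.0809
  proj [[237.6 184.1]]
  proj [[237.3 155.9]]
  proj [[237.3 195.6]]
side bar [0.5202 0.0196 0.2039] [0.5624 0.1199 0.2449]
```

>>> play_rows --xyz '[[-8,-0.5,5],[-17,-0.5,15],[-25,-0.5,24],[-32,-0.5,31.5],[-35,-0.5,34.5],[-37,-0.5,37],[-39,-0.5,39],[-41,-0.5,41],[-42.4,-0.5,42.5],[-42.4,-0.5,42.5]]' --rot '[[0,0,0],[0,0,0],[0,0,0],[0,0,0],[0,0,0],[0,0,0],[0,0,0],[0,0,0],[0,0,0],[0,0,0]]' --grip '[0,0,0,0,0,0,0,0,0,0]'

```text
time_s: 13.0
eef_pos: [0.5483, 0.0725, 0.1282]
eef_rot: [-0.0, 0.93, 0.0, 0.367]
wrist_force: [-0.6, 0.1, -1.9]
opening: 0.152
grasp_force: 58.9
```

Run:
```python
from h import *
T=pose(); print(T.round(4)); o=readout.get_obs(); print(o['q'].round(3),o['wrist_force'].round(2),o['torque'].round(3))
B={'scene':np.array([.001,.003,-.0013]),'side':np.array([-.003,0,.0024])}
ims=[]
for n in('scene','side'):
    c=cam(n); save(c,n+'6'); x,y=proj(c,[.5488,.072,.1])[0].astype(int); ims.append(cv2.resize(c['color'][y-40:y+40,x-40:x+40,::-1],(400,400),interpolation=cv2.INTER_CUBIC))
    W=cloud(c).reshape(-1,3)-B[n]
    F=W[(abs(W[:,0]-.55)<.03)&(abs(W[:,1]-.071)<.03)&(W[:,2]>.073)&(W[:,2]<.083)]; print(n,len(F),F.min(0).round(4),F.max(0).round(4))
cv2.imwrite('pics/h.png',np.hstack(ims))
```

```text
[[ 7.311e-01  6.000e-04  6.822e-01  5.483e-01]
 [ 4.000e-04 -1.000e+00  5.000e-04  7.250e-02]
 [ 6.822e-01 -1.000e-04 -7.311e-01  1.282e-01]
 [ 0.000e+00  0.000e+00  0.000e+00  1.000e+00]]
[-0.135  0.003  2.29   0.733  0.138  0.743] [-0.63  0.08 -1.9 ] [ 0.019  0.484 -0.009]
scene 34 [0.5261 0.0413 0.073 ] [0.5788 0.1004 0.0828]
side 33 [0.5206 0.0454 0.0731] [0.5776 0.0984 0.0827]
```

View pics/h.png

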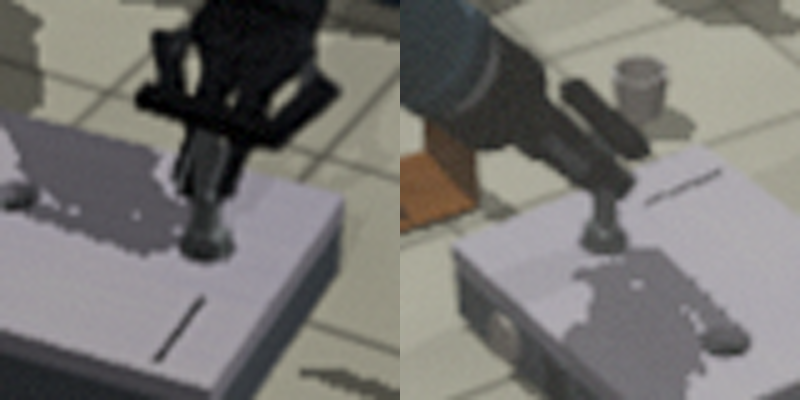

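The foot is inside the left well with no contact force. I'll lower it the last few mm.

>>> play_rows --xyz '[[-0.3,0,0.4],[-0.7,0,0.7],[-1,0,1.1],[-1.4,0,1.5],[-1.7,0,1.8],[-1.7,0,1.8],[-1.7,0,1.8],[-1.7,0,1.8],[-1.7,0,1.8],[-1.7,0,1.8]]' --rot '[[0,0,0],[0,0,0],[0,0,0],[0,0,0],[0,0,0],[0,0,0],[0,0,0],[0,0,0],[0,0,0],[0,0,0]]' --grip '[0,0,0,0,0,0,0,0,0,0]'

```text
time_s: 14.35
eef_pos: [0.5485, 0.0725, 0.1262]
eef_rot: [-0.0, 0.93, 0.0, 0.367]
wrist_force: [-3.5, -0.0, 5.3]
opening: 0.151
grasp_force: 59.6
```

>>> play_rows --xyz '[[0,0,0],[0,0,0],[0,0,0],[0,0,0],[0,0,0],[0,0,-10],[0,0,-30],[0,0,-60],[0,0,-90],[0,0,-110]]' --rot '[[0,0,0],[0,0,0],[0,0,0],[0,0,0],[0,0,0],[0,0,0],[0,0,0],[0,0,0],[0,0,0],[0,0,0]]' --grip '[0.6,0.6,0.6,0.6,0.6,0.6,0.6,0.6,0.8,1]'

```text
time_s: 15.6
eef_pos: [0.4726, 0.0724, 0.2072]
eef_rot: [0.0, 0.93, 0.0, 0.367]
wrist_force: [0.3, -1.1, 1.5]
opening: 0.984
grasp_force: 0.0
```

Run:
```python
from h import *
T=pose(); print(T[:3,3].round(4)); o=readout.get_obs(); print(o['q'].round(3),o['wrist_force'].round(2))
B={'scene':np.array([.001,.003,-.0013]),'side':np.array([-.003,0,.0024]),'wrist':np.zeros(3)}
for n in('scene','side','wrist'):
    c=cam(n); save(c,n+'7')
    W=cloud(c).reshape(-1,3)-B[n]
    for lo,hi in((.082,.09),(.1,.12),(.12,.14),(.14,.156),(.16,.178)):
        F=W[(abs(W[:,0]-.55)<.06)&(abs(W[:,1]-.071)<.06)&(W[:,2]>lo)&(W[:,2]<hi)]; 
        if len(F)>3:print(n,lo,len(F),np.percentile(F,4,axis=0).round(4),np.percentile(F,96,axis=0).round(4))
```

```text
[0.4726 0.0724 0.2072]
[-0.175 -0.44   2.421  0.288  0.432  1.179] [ 0.31 -1.07  1.45]
scene 0.082 19 [0.5432 0.0633 0.0821] [0.5588 0.0851 0.089 ]
scene 0.1 32 [0.5404 0.0671 0.1007] [0.5575 0.0806 0.1188]
scene 0.12 32 [0.5405 0.067  0.1213] [0.5579 0.0803 0.1383]
scene 0.14 24 [0.5426 0.068  0.1421] [0.5557 0.0812 0.1544]
scene 0.16 187 [0.541  0.0291 0.1623] [0.5602 0.1195 0.1775]
side 0.082 12 [0.5402 0.0622 0.0826] [0.5535 0.0766 0.0882]
side 0.1 23 [0.5402 0.064  0.1011] [0.5543 0.0775 0.1178]
side 0.12 24 [0.5403 0.0636 0.121 ] [0.5545 0.0743 0.139 ]
side 0.14 17 [0.5411 0.0628 0.1409] [0.5541 0.0752 0.1552]
side 0.16 119 [0.5389 0.0252 0.1633] [0.5567 0.1157 0.1774]
wrist 0.082 130 [0.5398 0.0602 0.082 ] [0.5566 0.0852 0.0882]
wrist 0.1 120 [0.5414 0.0663 0.1008] [0.5426 0.0792 0.1194]
wrist 0.12 153 [0.5415 0.066  0.1209] [0.5426 0.0789 0.1393]
wrist 0.14 149 [0.5414 0.0664 0.1409] [0.5426 0.0792 0.1555]
wrist 0.16 3550 [0.5396 0.0292 0.1656] [0.5561 0.1162 0.1768]
```

The key stands upright in the well (stem faces vertical, bar centre ≈ (0.5487, 0.0727), top 0.176). Now I'll work out the turn for the top-down grasp.

Run:
```python
from h import *
W=cloud(load('wrist7')).reshape(-1,3)
F=W[(abs(W[:,0]-.55)<.06)&(abs(W[:,1]-.071)<.06)&(W[:,2]>.158)&(W[:,2]<.185)]
T=F[F[:,2]>.1745]; print('top',cv2.minAreaRect((T[:,:2]*1e3).astype(np.float32)),np.median(T[:,2])); print('all',cv2.minAreaRect((F[:,:2]*1e3).astype(np.float32)))
Rt=np.array([[0,1,0],[1,0,0],[0,0,-1.]])
print(tool([.5487,.0727,.27],Rt))
```

```text
top ((548.47607421875, 72.7372817993164), (95.15821075439453, 18.552413940429688), 89.84815216064453) 0.17587320231110326
all ((548.6085205078125, 72.66099548339844), (96.04122161865234, 19.003808975219727), 89.5825424194336)
(array([97.5, -0.3,  5.8]), array([ 0.58986899, -0.58946996, -1.48824623]))
```

>>> play_rows --xyz '[[20,0,-20],[40,0,-35],[55,0,-38],[65,0,-34],[75,0,-26],[85,0,-16],[92,0,-6],[97.5,-0.3,2],[97.5,-0.3,5.8],[97.5,-0.3,5.8]]' --rot '[[0.06,-0.06,-0.15],[0.12,-0.12,-0.3],[0.18,-0.18,-0.45],[0.24,-0.24,-0.6],[0.3,-0.3,-0.75],[0.36,-0.36,-0.9],[0.42,-0.42,-1.05],[0.48,-0.48,-1.2],[0.54,-0.54,-1.35],[0.59,-0.589,-1.488]]' --grip '[1,1,1,1,1,1,1,1,1,1]'

```text
time_s: 17.0
eef_pos: [0.5493, 0.0729, 0.266]
eef_rot: [-0.003, 0.705, 0.709, -0.002]
wrist_force: [-1.0, 0.4, -0.1]
opening: 0.998
grasp_force: 0.0
```

Run:
```python
from h import *
Rt=np.array([[0,1,0],[1,0,0],[0,0,-1.]])
print(pose().round(3)[:3],readout.get_obs()['q'].round(3)); print(tool([.5487,.0727,.171],Rt))
```

```text
[[-0.005  1.    -0.007  0.549]
 [ 1.     0.005  0.     0.073]
 [ 0.    -0.007 -1.     0.266]] [-0.082  0.126  1.637 -0.     1.386 -0.087]
(array([-0.3,  0.1, 95. ]), array([-0.00736372, -0.00045015,  0.00499988]))
```

>>> play_rows --xyz '[[0,0,30],[0,0,60],[0,0,85],[0,0,98],[0,0,98],[0,0,98],[0,0,98],[0,0,98],[0,0,98],[0,0,98]]' --rot '[[0,0,0],[0,0,0],[0,0,0],[0,0,0],[0,0,0],[0,0,0],[0,0,0],[0,0,0],[0,0,0],[0,0,0]]' --grip '[1,1,1,1,0.15,0.15,0.15,0.15,0.15,0.15]'

```text
time_s: 18.25
eef_pos: [0.5488, 0.0729, 0.1717]
eef_rot: [-0.001, 0.707, 0.707, -0.0]
wrist_force: [-0.7, 0.6, 6.3]
opening: 0.198
grasp_force: 59.2
```

Run:
```python
from h import *
o=readout.get_obs(); print(pose().round(4)[:3],o['q'].round(3),o['wrist_force'].round(2),o['torque'].round(3),o['opening'],o['grasp_force'])
```

```text
[[ 0.000e+00  1.000e+00 -1.100e-03  5.488e-01]
 [ 1.000e+00 -0.000e+00  9.000e-04  7.290e-02]
 [ 9.000e-04 -1.100e-03 -1.000e+00  1.717e-01]] [-8.300e-02  2.180e-01  1.731e+00  1.000e-03  1.193e+00 -8.300e-02] [-0.66  0.58  6.28] [-0.003  0.121 -0.001] 0.1983725440678557 59.162952303886414
```

>>> play_rows --xyz '[[0,0,0],[0,0,0],[0,0,0],[0,0,0],[0,0,0],[0,0,0],[0,0,0],[0,0,0],[0,0,0],[0,0,0]]' --rot '[[0,0,0.16],[0,0,0.32],[0,0,0.48],[0,0,0.64],[0,0,0.8],[0,0,0.96],[0,0,1.12],[0,0,1.28],[0,0,1.4],[0,0,1.4]]' --grip '[0.15,0.15,0.15,0.15,0.15,0.15,0.15,0.15,0.15,0.15]'

```text
time_s: 19.5
eef_pos: [0.5489, 0.0721, 0.1717]
eef_rot: [0.0, 0.996, 0.085, -0.0]
wrist_force: [-0.3, -2.3, 6.4]
opening: 0.197
grasp_force: 59.2
```

Run:
```python
from h import *
o=readout.get_obs(); print(pose().round(4)[:3],o['q'].round(3),o['wrist_force'].round(2),o['torque'].round(3))
```

```text
[[ 9.857e-01  1.688e-01 -9.000e-04  5.489e-01]
 [ 1.688e-01 -9.857e-01 -6.000e-04  7.210e-02]
 [-1.000e-03  4.000e-04 -1.000e+00  1.717e-01]] [-8.300e-02  2.180e-01  1.731e+00 -1.000e-03  1.193e+00  1.318e+00] [-0.27 -2.29  6.36] [-0.602  0.136  0.049]
```

>>> play_rows --xyz '[[0,0,0],[0,0,0],[0,0,0],[0,0,0],[0,0,0],[0,0,0],[0,0,0],[0,0,0],[0,0,0],[0,0,0]]' --rot '[[0,0,0.03],[0,0,0.06],[0,0,0.09],[0,0,0.12],[0,0,0.15],[0,0,0.18],[0,0,0.2],[0,0,0.22],[0,0,0.24],[0,0,0.24]]' --grip '[0.15,0.15,0.15,0.15,0.15,0.15,0.15,0.15,0.15,0.15]'

```text
time_s: 20.75
eef_pos: [0.5488, 0.0721, 0.1717]
eef_rot: [0.0, 0.999, -0.035, -0.001]
wrist_force: [-0.9, -3.6, 5.3]
opening: 0.196
grasp_force: 59.2
```

Run:
```python
from h import *
o=readout.get_obs(); print(pose().round(4)[:3],o['q'].round(3),o['wrist_force'].round(2),o['torque'].round(3))
```

```text
[[ 9.976e-01 -6.910e-02 -1.300e-03  5.488e-01]
 [-6.910e-02 -9.976e-01 -8.000e-04  7.210e-02]
 [-1.200e-03  8.000e-04 -1.000e+00  1.717e-01]] [-8.300e-02  2.180e-01  1.731e+00 -1.000e-03  1.193e+00  1.557e+00] [-0.89 -3.64  5.3 ] [-0.663  0.231  0.133]
```

>>> play_rows --xyz '[[0,0,0],[0,0,0],[0,0,0],[0,0,0],[0,0,0],[0,0,0],[0,0,0],[0,0,0],[0,0,0],[0,0,0]]' --rot '[[0,0,0.01],[0,0,0.02],[0,0,0.03],[0,0,0.04],[0,0,0.05],[0,0,0.06],[0,0,0.07],[0,0,0.08],[0,0,0.09],[0,0,0.09]]' --grip '[0.15,0.15,0.15,0.15,0.15,0.15,0.15,0.15,0.15,0.15]'

```text
time_s: 22.0
eef_pos: [0.5488, 0.072, 0.1717]
eef_rot: [0.0, 0.997, -0.079, -0.001]
wrist_force: [-1.4, -2.2, 7.6]
opening: 0.199
grasp_force: 59.2
```

Run:
```python
from h import *
o=readout.get_obs(); T=pose(); print(T[:3,3].round(4),np.arctan2(T[1,0],T[0,0]),o['q'].round(3),o['wrist_force'].round(2),o['torque'].round(3))
W=cloud(cam('wrist')).reshape(-1,3); F=W[(abs(W[:,0]-.55)<.06)&(abs(W[:,1]-.071)<.06)&(W[:,2]>.158)&(W[:,2]<.18)]
print(len(F),cv2.minAreaRect((F[:,:2]*1e3).astype(np.float32)))
```

```text
[0.5488 0.072  0.1717] -0.1590621726800757 [-8.300e-02  2.180e-01  1.731e+00 -1.000e-03  1.193e+00  1.647e+00] [-1.42 -2.18  7.55] [-0.662  0.235  0.093]
6754 ((554.6605224609375, 70.94538879394531), (86.0042953491211, 42.29738235473633), 7.624893665313721)
```

Run:
```python
from h import *
T=pose(); h=np.arctan2(T[1,0],T[0,0])
for n in('wrist','scene','side'):
    c=cam(n); save(c,n+'8'); W=cloud(c).reshape(-1,3)-{'scene':np.array([.001,.003,-.0013]),'side':np.array([-.003,0,.0024]),'wrist':np.zeros(3)}[n]
    L=(W-T[:3,3])@T[:3,:3]   # tool frame
    for s in(1,-1):
        m=(s*L[:,0]>.02)&(s*L[:,0]<.05)&(abs(L[:,1])<.02)&(abs(W[:,2]-.169)<.009); F=L[m]
        if len(F)>8:
            t=F[W[m][:,2]>.1735] if n=='wrist' else F
            print(n,s,len(F),len(t),'y ctr',[(round(a,3),round(float(np.percentile(t[abs(t[:,0]-s*a)<.004][:,1],5)*1e3),2),round(float(np.percentile(t[abs(t[:,0]-s*a)<.004][:,1],95)*1e3),2)) for a in(.025,.035,.044) if (abs(t[:,0]-s*a)<.004).sum()>3])
```

```text
wrist 1 2455 2291 y ctr [(0.025, -8.1, 7.82), (0.035, -8.26, 7.69), (0.044, -8.18, 7.6)]
wrist -1 859 859 y ctr [(0.025, -8.31, 7.73), (0.035, -8.42, 7.82)]
scene 1 56 56 y ctr [(0.025, -9.48, 5.37), (0.035, -9.89, 6.87), (0.044, -9.23, 7.22)]
side 1 32 32 y ctr [(0.025, 5.81, 11.64), (0.035, -4.93, 8.1), (0.044, -5.16, 8.75)]
side -1 49 49 y ctr [(0.025, -2.18, 10.12), (0.035, -5.73, 10.48), (0.044, -9.58, 8.78)]
```

>>> play_rows --xyz '[[0,0,0],[0,0,0],[0,0,0],[0,0,0],[0,0,0],[0,0,0],[0,0,0],[0,0,0],[0,0,0],[0,0,0]]' --rot '[[0,0,0.01],[0,0,0.02],[0,0,0.03],[0,0,0.04],[0,0,0.05],[0,0,0.06],[0,0,0.06],[0,0,0.06],[0,0,0.06],[0,0,0.06]]' --grip '[0.15,0.15,0.15,0.15,0.15,0.15,0.15,0.15,0.15,0.15]'

```text
time_s: 23.45
eef_pos: [0.5487, 0.0721, 0.1717]
eef_rot: [0.001, 0.994, -0.109, -0.001]
wrist_force: [-1.5, -2.0, 7.1]
opening: 0.194
grasp_force: 59.3
```

Run:
```python
from h import *
o=readout.get_obs(); T=pose(); print(T[:3,3].round(4),np.arctan2(T[1,0],T[0,0]),o['q'].round(3),o['wrist_force'].round(2),o['torque'].round(3),o['opening'])
```

```text
[0.5487 0.0721 0.1717] -0.21842588172213667 [-8.300e-02  2.180e-01  1.731e+00 -1.000e-03  1.194e+00  1.706e+00] [-1.5  -1.96  7.08] [-0.627  0.345  0.353] 0.19394169777739748
```

The torque jumped to 0.35 N m with the screw's friction at 0.12, so the left screw is at its stop. I'll back off inside the play, lift, and carry the key to the right screw.

>>> play_rows --xyz '[[0,0,0],[0,0,0],[0,0,0],[0,0,-12],[0,0,-28],[0,0,-45],[10,33,-45],[20,67,-45],[30,100,-45],[41.2,133.8,-45]]' --rot '[[0,0,-0.1],[0,0,-0.2],[0,0,-0.23],[0,0,-0.23],[0,0,-0.23],[0,0,-0.35],[0,0,-0.53],[0,0,-0.71],[0,0,-0.89],[0,0,-1.07]]' --grip '[0.15,0.15,0.15,0.15,0.15,0.15,0.15,0.15,0.15,0.15]'

```text
time_s: 24.7
eef_pos: [0.5596, -0.0677, 0.2165]
eef_rot: [-0.001, 0.91, 0.415, -0.001]
wrist_force: [-0.7, -0.6, -2.9]
opening: 0.195
grasp_force: 58.9
```

Run:
```python
from h import *
o=readout.get_obs(); T=pose(); h=np.arctan2(T[1,0],T[0,0]); print(T[:3,3].round(4),h,o['q'].round(3),o['wrist_force'].round(2),o['torque'].round(3),o['opening'])
a=1.19; Rt=np.array([[np.cos(a),np.sin(a),0],[np.sin(a),-np.cos(a),0],[0,0,-1]])
print(tool([.5600,-.0675,.2165],Rt))
c=cam('wrist'); save(c,'wrist9'); print('left well:'); wells(c,[(.5488,.072)])
```

```text
[ 0.5596 -0.0677  0.2165] 0.8565098077274297 [-0.331  0.189  1.668  0.     1.287  0.383] [-0.68 -0.63 -2.86] [0.057 0.002 0.014] 0.1947165877095042
(array([ 0.4,  0.2, -0.1]), array([-0.00230717,  0.00039119, -0.33349088]))
left well:
rim [0.5449 0.0674] 18.259258 blade n 212 [0.5475 0.0706 0.0646] heading -1.494 ((541.4771728515625, 70.290771484375), (21.497407913208008, 23.692583084106445), 4.689820766448975)
```

Left blade now reads heading −1.494, which matches home. I'll align to the right blade and lower.

>>> play_rows --xyz '[[0,0,0],[0.4,0.2,0],[0.4,0.2,0],[0.4,0.2,12],[0.4,0.2,24],[0.4,0.2,31],[0.4,0.2,34],[0.4,0.2,37],[0.4,0.2,39],[0.4,0.2,39]]' --rot '[[0,0,-0.15],[0,0,-0.3],[0,0,-0.335],[0,0,-0.335],[0,0,-0.335],[0,0,-0.335],[0,0,-0.335],[0,0,-0.335],[0,0,-0.335],[0,0,-0.335]]' --grip '[0.15,0.15,0.15,0.15,0.15,0.15,0.15,0.15,0.15,0.15]'

```text
time_s: 26.0
eef_pos: [0.5598, -0.0665, 0.1765]
eef_rot: [-0.001, 0.829, 0.559, -0.001]
wrist_force: [0.4, 0.4, -0.3]
opening: 0.2
grasp_force: 58.9
```

Run:
```python
from h import *
o=readout.get_obs(); T=pose(); h=np.arctan2(T[1,0],T[0,0]); print(T[:3,3].round(4),h,o['q'].round(3),o['wrist_force'].round(2),o['torque'].round(3),o['opening'])
```

```text
[ 0.5598 -0.0665  0.1765] 1.1856629077261196 [-0.329  0.235  1.7    0.     1.209  0.056] [ 0.43  0.35 -0.32] [-0.039 -0.003  0.065] 0.19952281585151177
```

>>> play_rows --xyz '[[0,0,1],[0,0,2],[0,0,3],[0,0,4],[0,0,4.8],[0,0,4.8],[0,0,4.8],[0,0,4.8],[0,0,4.8],[0,0,4.8]]' --rot '[[0,0,0],[0,0,0],[0,0,0],[0,0,0],[0,0,0],[0,0,0],[0,0,0.1],[0,0,0.2],[0,0,0.3],[0,0,0.3]]' --grip '[0.15,0.15,0.15,0.15,0.15,0.15,0.15,0.15,0.15,0.15]'

```text
time_s: 27.25
eef_pos: [0.5599, -0.0668, 0.1718]
eef_rot: [-0.001, 0.903, 0.429, -0.001]
wrist_force: [-0.0, -0.7, -1.0]
opening: 0.198
grasp_force: 59.1
```

Run:
```python
from h import *
o=readout.get_obs(); T=pose(); h=np.arctan2(T[1,0],T[0,0]); print(T[:3,3].round(4),h,o['q'].round(3),o['wrist_force'].round(2),o['torque'].round(3),o['opening'])
```

```text
[ 0.5599 -0.0668  0.1718] 0.8867112653869578 [-0.329  0.24   1.704 -0.     1.2    0.355] [-0.03 -0.7  -1.04] [-0.262 -0.083  0.017] 0.1984283843526143
```

>>> play_rows --xyz '[[0,0,0.5],[0,0,0.5],[0,0,0.5],[0,0,0.5],[0,0,0.5],[0,0,0.5],[0,0,0.5],[0,0,0.5],[0,0,0.5],[0,0,0.5]]' --rot '[[0,0,0.14],[0,0,0.28],[0,0,0.42],[0,0,0.56],[0,0,0.7],[0,0,0.82],[0,0,0.92],[0,0,0.99],[0,0,1.03],[0,0,1.05]]' --grip '[0.15,0.15,0.15,0.15,0.15,0.15,0.15,0.15,0.15,0.15]'

```text
time_s: 28.5
eef_pos: [0.5601, -0.0669, 0.1718]
eef_rot: [0.0, 0.997, -0.081, -0.001]
wrist_force: [-0.6, -1.0, 3.4]
opening: 0.197
grasp_force: 59.6
```

>>> play_rows --xyz '[[0,0,0],[0,0,0],[0,0,0],[0,0,0],[0,0,0],[0,0,0],[0,0,0],[0,0,0],[0,0,0],[0,0,0]]' --rot '[[0,0,0.01],[0,0,0.02],[0,0,0.03],[0,0,0.04],[0,0,0.05],[0,0,0.06],[0,0,0.06],[0,0,0.06],[0,0,0.06],[0,0,0.06]]' --grip '[0.15,0.15,0.15,0.15,0.15,0.15,0.15,0.15,0.15,0.15]'

```text
time_s: 29.75
eef_pos: [0.5601, -0.0668, 0.1717]
eef_rot: [0.0, 0.994, -0.111, -0.001]
wrist_force: [-1.0, -1.9, 4.9]
opening: 0.199
grasp_force: 59.9
```

Run:
```python
from h import *
o=readout.get_obs(); T=pose(); h=np.arctan2(T[1,0],T[0,0]); print(T[:3,3].round(4),h,o['q'].round(3),o['wrist_force'].round(2),o['torque'].round(3),o['opening'])
```

```text
[ 0.5601 -0.0668  0.1717] -0.22332227468944058 [-3.290e-01  2.410e-01  1.704e+00 -1.000e-03  1.199e+00  1.465e+00] [-1.03 -1.93  4.88] [-0.529  0.214  0.349] 0.19883460446143267
```

Same torque jump at the same heading, so the right screw is home. I'll relax the twist, release and retreat straight up.

>>> play_rows --xyz '[[0,0,0],[0,0,0],[0,0,0],[0,0,0],[0,0,0],[0,0,0],[0,0,-10],[0,0,-40],[0,0,-80],[0,0,-110]]' --rot '[[0,0,-0.06],[0,0,-0.12],[0,0,-0.12],[0,0,-0.12],[0,0,-0.12],[0,0,-0.12],[0,0,-0.12],[0,0,-0.12],[0,0,-0.12],[0,0,-0.12]]' --grip '[0.15,0.15,0.7,0.7,0.7,0.7,0.7,0.7,0.7,0.7]'

```text
time_s: 31.0
eef_pos: [0.5605, -0.0668, 0.2838]
eef_rot: [-0.0, 0.999, -0.052, -0.0]
wrist_force: [1.3, 0.1, -0.3]
opening: 0.696
grasp_force: 0.0
```

Run:
```python
from h import *
print(pose()[:3,3].round(4))
B={'scene':np.array([.001,.003,-.0013]),'side':np.array([-.003,0,.0024]),'wrist':np.zeros(3)}
ims=[]
for n in('scene','side','wrist'):
    c=cam(n); save(c,n+'10'); W=cloud(c).reshape(-1,3)-B[n]
    if n!='wrist':
        x,y=proj(c,[.54,-.05,.1])[0].astype(int); ims.append(cv2.resize(c['color'][max(y-90,0):y+90,max(x-90,0):x+90,::-1],(400,400)))
    for lo,hi in((.1,.12),(.14,.156),(.16,.18)):
        F=W[(abs(W[:,0]-.56)<.06)&(abs(W[:,1]+.067)<.06)&(W[:,2]>lo)&(W[:,2]<hi)]
        if len(F)>5: print(n,lo,len(F),cv2.minAreaRect((F[:,:2]*1e3).astype(np.float32)),F[:,2].max().round(4))
    j=W[(abs(W[:,0]-.463)<.05)&(abs(W[:,1]+.304)<.05)&(W[:,2]>.075)&(W[:,2]<.11)]
    if len(j)>5: print(n,'jar',j.min(0).round(3),j.max(0).round(3))
wells(load('wrist10'),[(.5488,.072)])
cv2.imwrite('pics/i.png',np.hstack(ims))
```

```text
[ 0.5605 -0.0668  0.2838]
scene 0.1 34 ((563.6785888671875, -61.52496337890625), (13.720527648925781, 17.3021240234375), 38.04907989501953) 0.1194
scene 0.14 21 ((562.75927734375, -64.80511474609375), (11.68489933013916, 16.888586044311523), 30.59855079650879) 0.155
scene 0.16 161 ((559.2880859375, -64.36984252929688), (22.72395133972168, 98.54772186279297), 84.54532623291016) 0.1791
scene jar [ 0.44  -0.329  0.075] [ 0.49  -0.274  0.095]
side 0.1 29 ((558.5254516601562, -67.37471008300781), (14.630046844482422, 17.424449920654297), 47.79793930053711) 0.1194
side 0.14 23 ((556.5311279296875, -67.83653259277344), (14.41606616973877, 18.174110412597656), 41.04446029663086) 0.156
side 0.16 184 ((560.3688354492188, -66.85871887207031), (23.01592445373535, 98.0828628540039), 83.01725769042969) 0.1792
side jar [ 0.437 -0.331  0.075] [ 0.488 -0.278  0.094]
wrist 0.16 2048 ((560.8229370117188, -66.03962707519531), (17.92236328125, 95.22142028808594), 84.26750946044922) 0.178
wrist jar [ 0.436 -0.328  0.075] [ 0.489 -0.277  0.093]
rim [0.5482 0.0726] 17.703703 blade n 96 [0.5491 0.0711 0.0645] heading -1.492 ((548.81103515625, 71.28018951416016), (6.18034553527832, 25.756671905517578), 4.109497547149658)
```

View pics/i.png

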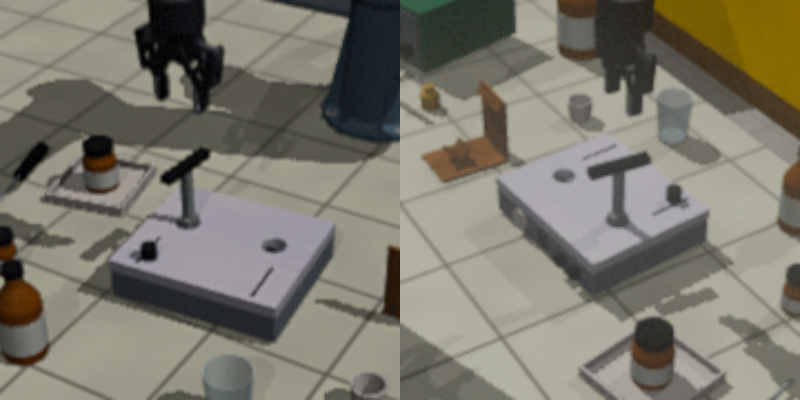

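The key stands upright in the right well (scene crop 188,222), the jar stands in the tray (100,165), the left blade is home, and the robot is clear of everything. Handing in.

```bash
python3 -c "
from h import *
print(ctrl.hand_in())"
```

```text
the job is handed in; nothing more can be done
None
```

The job is handed in: the jar stands in the tray, both screws were turned clockwise until they hit their stops, and the key stands upright on the right screw, turned last. I read the right screw's home position from the torque at its stop, as the key hides its blade, and hand-in returned no verdict.

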